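Put the carousel mixer into gear

TASK

The unplugged carousel mixer is in neutral: put it into gear by its push-down gear knob. Ease the knob down until the gear teeth meet, rock the platform gently by its turning knob until the teeth drop into mesh, then press the knob fully home; never force the teeth, neither with the knob nor by wrenching the platform, and do not disturb the plate, the vial and the marker pen in front of it.

Things in the scene. Friction and masses are not known exactly. Their poses are not given: they have to be found in the camera images.
- mixer: carousel mixer: white sheet-metal housing 180 (x) x 270 (y) x 98 mm tall, fixed, origin at the centre of its underside, x away from its front (which faces the robot and has a window, a dial and a switch). On its lid, on its y axis, stand the platform (spindle axis at y = +50 mm) and the gear knob (y = -95 mm). Neither may be used to load the teeth with more than 15 N
- gear_knob (a joint): travel of the gear knob, m: 0 up (neutral), 0.014 fully down (in gear); stays where left. Takes about 4 N. Jaws touch at 0.004; tip on tip, a spring between knob and fork yields to 0.007 (pressing takes 8 to 10 N), then the knob stands hard on the teeth. The spring keeps pressing the collar down by 3 to 5 N; when jaws line up, the collar drops by what it was pressed
- knob_top (a point): centre of the top of the gear knob, a black mushroom knob 34 mm across and 22 mm tall on a 12 mm steel rod, moving straight down. Its top is 143 mm above the desk in neutral, 129 mm in gear. It can be pressed from above with closed fingertips; the platform's edge is 75 mm from its axis
- platform (a joint): angle of platform and spindle, rad, anticlockwise from above positive; turns endlessly in neutral (drag 0.06 N m, 0.08 with the collar pressing on it). Within one pitch (1.05 rad) either way there is always a place where pressed jaws drop in. In mesh only 0.1 rad of play is left, then it stops on the tooth flanks, 26 mm from the axis (0.25 N m, or 4.5 N at the turning knob, is 10 N on the teeth), giving 0.05 rad at that load
- turning_knob (a point): grip centre of the turning knob by which the platform is turned: an upright black round knob 20 mm across, from 138 to 166 mm above the desk (this point at 154 mm), on the rim of the platform 55 mm from the spindle axis. Around it, 45 degrees to each side, stand empty vial cups with tops 130 mm above the desk
- spindle (a point): axis of the platform, at the top of the steel nut in its middle, 130 mm above the desk. The platform is a level aluminium disc 140 mm across with seven empty vial cups, 21 mm across, and one turning knob in a circle 55 mm from this axis
- fork: steel fork on the gear-knob rod with the brass drive collar in it, inside; origin on the spindle axis, level with the collar's jaw tips: 49 mm above the desk in neutral, 45 when jaws touch tip on tip, 35 in gear. The motor's gearing keeps the collar from turning; the angle at which it stopped differs every time and is not measured: mesh is found by feel
- teeth (a point): inside, behind the window: middle of the ring of six upward jaws on the platform's spindle, level with their tips. The collar above has six jaws facing down. Each jaw is 27 degrees wide on a 60 degree pitch, 11 mm high, 20 to 33 mm from the axis: they enter one another only within 0.05 rad of mid-gap, and never stand so at the start
- well_plate: bystander: clear reaction plate with 12 wells, 112 x 79 x 7 mm, lying on the desk in front of the mixer; origin at the centre of its underside
- vial: bystander: glass vial with white cap, 14 mm across, 42 mm tall, standing in front of the mixer; origin at its foot
- marker: bystander: white marker pen, 135 mm long, 17 mm thick, lying in front of the mixer; origin at its centre, underside

How it is judged:
By the outcome, as a careful person would: the job done as asked, in the order asked, and still so for the second after the job is handed in, with the robot touching nothing.
It also fails if it takes over 72 s, if anything falls off the work surface, if the arm or the gripper's body presses on something with over 40 N, if the wrist force passes 120 N, or if a joint passes its speed limit or range.

ROBOT

A 7-joint arm with a two-finger parallel gripper is mounted at the origin on a cart in front of the work surface, level with it; the furniture and walls round the work are solid. World frame = base frame: x ahead of the robot, y to its left, z up, the work surface at z = 0. Lengths are in m, angles in rad, forces in N, time in s.
With the tool pointing down it reaches from about 0.425 to 1.025 m from the base axis. Payload 9.4 kg.
Tool frame: the origin (TCP) lies at the very end of the fingers, on their centre line; the grasp point (between the pads) lies 19 mm behind it (r.hold_point_z is the distance from the TCP to the grasp point, in m); z points along the fingers, x is the direction in which the jaws open and shut, and the axes are right-handed (so a half turn about z gives the same grasp; the last joint's range is limited). The gripper opens to 93 mm and grips with 3 to 60 N. Pads are 15 mm wide; open, the fingers measure 128 mm over their backs; the gripper's body (75 mm by 188 mm) begins 65 mm behind the grasp point.
Start: joints at [1.262, 0.599, -0.003, 1.599, 0.002, 0.943, -0.08], TCP at [0.167, -0.706, 0.219] pointing down, gripper open.
Joint ranges: [-2.57, 2.57], [-0.35, 1.97], [-1.29, 1.29], [0.11, 2.56], [-1.05, 4.19], [0.11, 1.86], [-2.63, 2.63]. Speed limits (rad/s): [2.22, 2.22, 3.01, 3.01, 3.14, 3.14, 3.14].

INTERFACE

Orientations are given as a unit quaternion [w, x, y, z].
In Python, from rig import r gives the robot as it stands.
- The arm moves only by the tool drive_tool, never from a script. Its argument "steps" is a list of rows, each a list of 5 numbers: the shift along the tool's x, y, z in mm, then the turn about the tool's z in rad, then the opening, from -1 (shut) to 1 (fully open), so that 0 is half open. A call has 1 to 8 rows; each row is the pose to reach, as a shift and turn from the pose measured when the call began, along the tool's axes at that moment; what a row does not reach only later rows make up. A row lasts 1/12 s, in which the tool goes at most 41.7 mm and 7.16 degrees, less where a joint would pass 70% of its speed; a pose out of reach is approached as far as the arm can. A call with a gripper value outside its range is refused whole. The fingers move at their own pace and stop on an object; the grip force is fixed at half the most. Time passes only in rows, so rows that repeat a pose let the fingers close. It gives the time, the measured TCP pose, the force and the opening at its end, in the units of the state.
- r.state(): the state, without advancing time (a new reading comes with each control period).
- r.snapshot(name): name is "scene" or "top"; returns the picture (480x640x3 uint8, red, green, blue); there is no depth.
- r.camera_info(name): a dict with "fx", "fy", "cx", "cy" (pixels), "R" (3x3) and "t" (3): a world point X has camera coordinates R X + t. Camera axes: x right, y down, z forward; pixel columns grow to the right and rows downward; lengths in m; the calibration is good to about 2 mm. A picture is of the moment at which its call begins. camera_info takes no time and is no camera call.
- r.close_job(): hands the job in, once; it reports no verdict.
Trained networks look in the newest picture that a camera, given by its name, has taken for a name from the list of things; names that differ only in an ending like _2 or _b are one class to them, and where a whole thing is asked for, a point or a joint stands for the part that bears it (a point fixed in the world has none). Each returns a list of dicts, best first, with "score" (0 to 1); they miss things now and then, are a little off and sometimes report something else, mostly with a low value. They report only what shows in the picture. A call takes as long as a camera call.
- r.outline_of(camera, name): "pixels" (480x640 bool, what is visible of it) and "box" ([left, top, width, height] in pixels, round what is visible of it).
The state is a dict: "clock": time; "joint_positions": joint angles; "joint_vel": joint speeds; "joint_efforts": joint torques, N m; "ee_pos": TCP position; "tool_rot": TCP orientation; "wrist_force": force on the tool from outside, world axes, zero at the start; "wrist_torque": the same for the moment, N m; "gripper_width": finger opening in m.
Only numpy, scipy, OpenCV 4.12 (cv2) and the standard library are available. Lean on these libraries where they do the work, as an engineer would, in place of code of your own. Each camera call takes 0.05 s, during which the arm holds its last target.

## Working session

There is one attempt and no reset: what is moved stays moved. The work goes in short steps, Python scripts to look and compute and a tool call to move; the robot and the scene stay as the last step left them, time stands still between calls to the robot, and variables do not carry over. Pictures are saved under pics/ and viewed, and the job is handed in when it is done.

Besides the shell and the picture viewer there is one more tool, called after "Request:" as a command line: name --pt "numbers of a row" for each row, then --argument value for the rest. drive_tool: Moves the arm, as the interface text tells. Its arguments: {"type":"object","properties":{"steps":{"type":"array"}},"required":["steps"]}

```bash
ls; mkdir -p pics
python3 - <<'E'
from rig import r
import cv2
for n in ("scene","top"):
    im=r.snapshot(n); cv2.imwrite(f"pics/{n}0.png",im[:,:,::-1])
    c=r.camera_info(n); print(n,c)
    for nm in ("mixer","knob_top","turning_knob","platform","well_plate","vial","marker"):
        for d in r.outline_of(n,nm)[:2]: print(n,nm,round(d["score"],2),d["box"])
print(r.state())
E
```

```text
pics
scene {'fx': 618.1098996737875, 'fy': 618.1098996737875, 'cx': 304.98856345259384, 'cy': 232.05921417109033, 'R': array([[-0.42902074, -0.90321117,  0.01227977],
       [-0.36163082,  0.15928363, -0.9186141 ],
       [ 0.82774655, -0.39854524, -0.39496498]]), 't': array([0.25189113, 0.30639023, 0.45988773])}
scene mixer 0.97 [177.9, 190.1, 209.5, 138.2]
scene knob_top 0.81 [326.1, 191.3, 23.5, 27.5]
scene turning_knob 0.65 [201.2, 202.4, 96.1, 44.8]
scene platform 0.85 [199.5, 199.4, 97.1, 48.7]
scene well_plate 0.96 [222.6, 330.4, 99.6, 54.6]
scene vial 0.68 [327.0, 306.8, 13.1, 28.9]
scene vial 0.21 [325.3, 193.5, 23.1, 23.5]
scene marker 0.61 [355.4, 299.8, 75.9, 29.5]
top {'fx': 554.993594287393, 'fy': 554.993594287393, 'cx': 314.7534977636209, 'cy': 250.7193754551657, 'R': array([[-0.0039801 , -0.99998664, -0.00329867],
       [-0.98538046,  0.00448377, -0.17030926],
       [ 0.17032177,  0.0025726 , -0.98538514]]), 't': array([0.03341818, 0.53671957, 0.89081171])}
top mixer 0.59 [232.2, 144.5, 167.0, 121.7]
top knob_top 0.61 [368.5, 182.3, 23.2, 19.2]
top knob_top 0.58 [23
[... 329 characters left out ...]
sitions': array([ 1.26228953,  0.59928269, -0.00248627,  1.59940049,  0.0018134 ,
        0.94287993, -0.07976835]), 'joint_vel': array([-0.00207521,  0.00139352, -0.001499  ,  0.00114405, -0.00064218,
        0.00016063,  0.00023845]), 'joint_efforts': array([-2.70364671e-04, -7.64732909e+01,  1.49663888e+00, -2.52695882e+01,
       -5.22772735e-02,  1.02929666e-02,  5.44055851e-06]), 'ee_pos': array([ 0.16654169, -0.7056203 ,  0.21863027]), 'tool_rot': array([ 3.58877773e-05,  7.84150799e-01, -6.20570321e-01, -4.94519549e-06]), 'wrist_force': array([-0.2917422 , -0.16579888, -0.66248488]), 'wrist_torque': array([ 0.01659265, -0.0084766 , -0.00829585]), 'gripper_width': 0.09302399733873323}
```

Run:
```python
import cv2
a=cv2.imread("pics/top0.png")[130:350,210:430]; cv2.imwrite("pics/t0c.png",cv2.resize(a,(600,600),interpolation=cv2.INTER_CUBIC)) 
a=cv2.imread("pics/scene0.png")[170:400,170:440]; cv2.imwrite("pics/s0c.png",cv2.resize(a,(700,596),interpolation=cv2.INTER_CUBIC))
```

```text
(no output)
```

View pics/t0c.png

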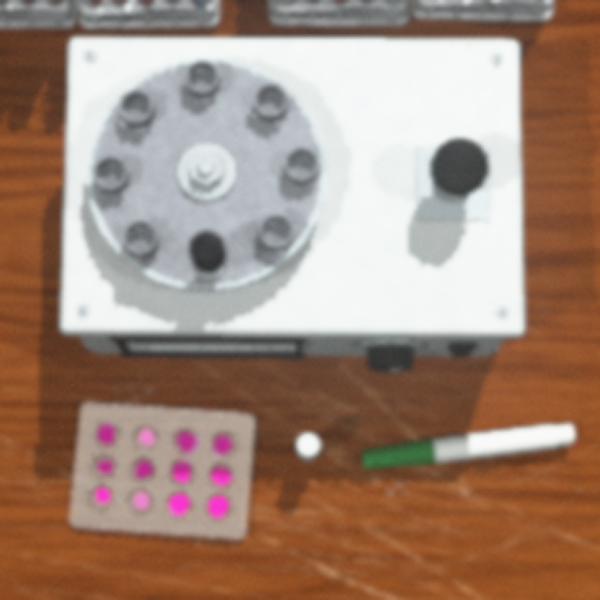

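View pics/s0c.png

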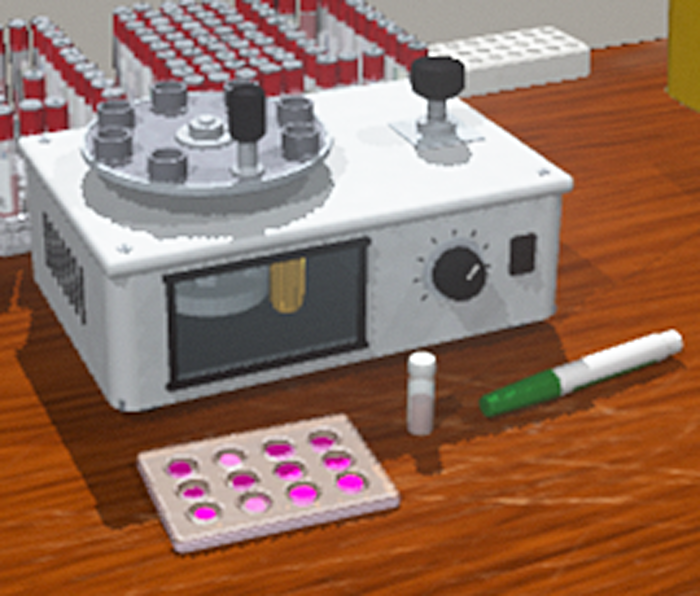

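View pics/top0.png

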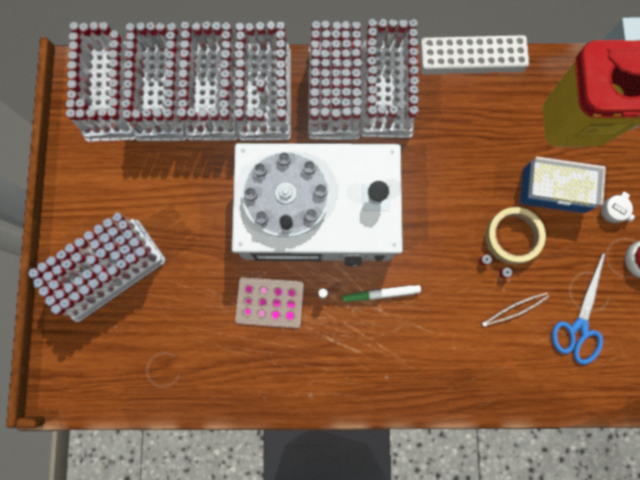

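Seen: gear knob at about (379,191), the platform nut at (285.5,192) and the turning knob at (286,221) in the top image, on the near (front) side. The vial is at (323,293), the plate on the left and the marker on the right.

```bash
cat > h.py <<'E'
from rig import r
import numpy as np, cv2
def bp(cam,u,v,z):
    c=r.camera_info(cam); R=np.array(c["R"]);t=np.array(c["t"])
    d=R.T@np.array([(u-c["cx"])/c["fx"],(v-c["cy"])/c["fy"],1]); o=-R.T@t
    return o+d*(z-o[2])/d[2]
def pj(cam,X):
    c=r.camera_info(cam); p=np.array(c["R"])@np.array(X)+np.array(c["t"])
    return c["fx"]*p[0]/p[2]+c["cx"],c["fy"]*p[1]/p[2]+c["cy"]
def tool(dw):
    "world shift (mm) -> tool axes"
    from scipy.spatial.transform import Rotation as Ro
    q=r.state()["tool_rot"]; R=Ro.from_quat([q[1],q[2],q[3],q[0]]).as_matrix()
    return R.T@np.array(dw), R
E
python3 - <<'E'
from h import *
a=cv2.imread("pics/top0.png"); g=a.max(axis=2).astype(np.uint8)
for nm,(x0,x1,y0,y1) in dict(gear=(364,394,176,204),turn=(276,298,211,230)).items():
    m=(g[y0:y1,x0:x1]<70).astype(np.uint8); n,l,s,c=cv2.connectedComponentsWithStats(m)
    i=1+np.argmax(s[1:,4]); print(nm,c[i]+[x0,y0],s[i])
    cc=c[i]+[x0,y0]; print(bp("top",*cc,.143 if nm=="gear" else .166))
sp=bp("top",285.5,192.3,.130); print("spindle",sp)
# lid corners: crop coords (68,38),(522,38),(526,332),(62,332)
P=[]
for u,v in ((68,38),(522,38),(526,332),(62,332)):
    p=bp("top",210+u*.36667,130+v*.36667,.098);P.append(p);print(p)
print(np.mean(P,0))
E
```

```text
gear [379.91891892 194.94594595] [ 7 12 16 13 74]
[ 0.6066481 -0.0696309  0.143    ]
turn [285.55102041 222.56122449] [ 5  6 10 12 98]
[0.55868199 0.07393043 0.166     ]
spindle [0.61525119 0.07627767 0.13      ]
[0.70716865 0.16189437 0.098     ]
[ 0.70573487 -0.11243799  0.098     ]
[ 0.52560761 -0.10926723  0.098     ]
[0.52683891 0.16170045 0.098     ]
[0.61633751 0.0254724  0.098     ]
```

Run:
```python
from h import *
for cam in("scene","top"):
  print(cam,"gear",pj(cam,(.616,-.0695,.143)),"turn",pj(cam,(.560,.0745,.166)),"nut",pj(cam,(.616,.0755,.13)))
s=r.state(); t,R=tool((np.array([.616,-.0695,.20])-s["ee_pos"])*1000); print(t,R.round(3))
```

```text
scene gear (np.float64(339.23987739001194), np.float64(193.43130189248723)) turn (np.float64(264.97544864802677), np.float64(204.6333519843767)) nut (np.float64(250.03306883323228), np.float64(215.52124515013304))
top gear (np.float64(379.6882667710727), np.float64(189.06606787519462)) turn (np.float64(285.17132395468855), np.float64(221.69466594185266)) nut (np.float64(285.9996553799201), np.float64(191.83433828880013))
[-515.82055681 -583.60348206   18.57486949] [[ 0.23  -0.973 -0.   ]
 [-0.973 -0.23  -0.   ]
 [ 0.     0.    -1.   ]]
```

Request:
drive_tool --pt "-20 -23 0 0.03 -1" --pt "-43 -48 0 0.06 -1" --pt "-65 -73 0 0.09 -1" --pt "-88 -99 0 0.12 -1" --pt "-112 -125 0 0.15 -1" --pt "-136 -152 0 0.18 -1" --pt "-160 -179 0 0.21 -1" --pt "-184 -207 0 0.232 -1"

```text
clock: 1.47
ee_pos: [0.3263, -0.4776, 0.2188]
tool_rot: [-0.0, -0.706, 0.708, -0.0]
wrist_force: [0.6, -0.5, 0.4]
gripper_width: 0.0446
```

```bash
cat > n.py <<'E'
from h import *
import sys
s=r.state(); g=[float(x) for x in sys.argv[1:4]]
t,R=tool((np.array(g)-s["ee_pos"])*1000); print("need",t.round(1),"xaxis",R[:,0].round(3)); print(s["clock"],s["ee_pos"].round(4),s["joint_positions"].round(2),s["wrist_force"].round(2),s["gripper_width"].round(4))
E
python3 n.py .616 -.0695 .19
```

```text
need [-408.8 -288.8   28.7] xaxis [-0.002 -1.     0.   ]Traceback (most recent call last):
  File "n.py", line 4, in <module>
    t,R=tool((np.array(g)-s["ee_pos"])*1000); print("need",t.round(1),"xaxis",R[:,0].round(3)); print(s["clock"],s["ee_pos"].round(4),s["joint_positions"].round(2),s["wrist_force"].round(2),s["gripper_width"].round(4))
                                                                                                                                                                                              ^^^^^^^^^^^^^^^^^^^^^^^^
AttributeError: 'float' object has no attribute 'round'
```

Request:
drive_tool --pt "-26 -20 3 0 -1" --pt "-55 -40 6 0 -1" --pt "-85 -60 9 0 -1" --pt "-115 -81 12 0 -1" --pt "-145 -102 14 0 -1" --pt "-175 -124 16 0 -1" --pt "-205 -145 18 0 -1" --pt "-235 -166 20 0 -1"

```text
clock: 2.13
ee_pos: [0.4938, -0.2414, 0.199]
tool_rot: [0.0, -0.706, 0.708, -0.001]
wrist_force: [-0.9, -0.8, 0.3]
gripper_width: 0.0002
```

```bash
sed -i 's/s\["gripper_width"\].round(4)/s["gripper_width"]/; s/print(s\["clock"\]/print(float(s["clock"])/' n.py
python3 n.py .616 -.0695 .19
```

```text
need [-172.2 -121.8    9. ] xaxis [-0.002 -1.     0.001]
2.1333 [ 0.4938 -0.2414  0.199 ] [ 0.33  0.41  0.02  2.03 -0.01  0.7  -1.21] [-0.91 -0.82  0.34] 0.00023042289118588552
```

Request:
drive_tool --pt "-29 -20 1 0 -1" --pt "-58 -41 2 0 -1" --pt "-87 -62 3 0 -1" --pt "-116 -82 5 0 -1" --pt "-145 -102 7 0 -1" --pt "-165 -117 9 0 -1" --pt "-172 -122 9 0 -1" --pt "-172 -122 9 0 -1"

```text
clock: 2.8
ee_pos: [0.6173, -0.0671, 0.1897]
tool_rot: [-0.0, 0.708, -0.707, 0.0]
wrist_force: [0.4, -0.5, -0.5]
gripper_width: 0.0004
```

```bash
python3 n.py .616 -.0695 .15
python3 - <<'E'
from h import *
im=r.snapshot("scene"); cv2.imwrite("pics/s1.png",cv2.resize(im[60:330,150:480,::-1],(733,600),interpolation=cv2.INTER_CUBIC))
E
```

```text
need [ 2.4  1.4 39.7] xaxis [ 0.002 -1.    -0.   ]
2.8 [ 0.6173 -0.0671  0.1897] [ 0.    0.51  0.02  1.88 -0.01  0.76 -1.54] [ 0.42 -0.49 -0.52] 0.0003569540983392078
```

View pics/s1.png

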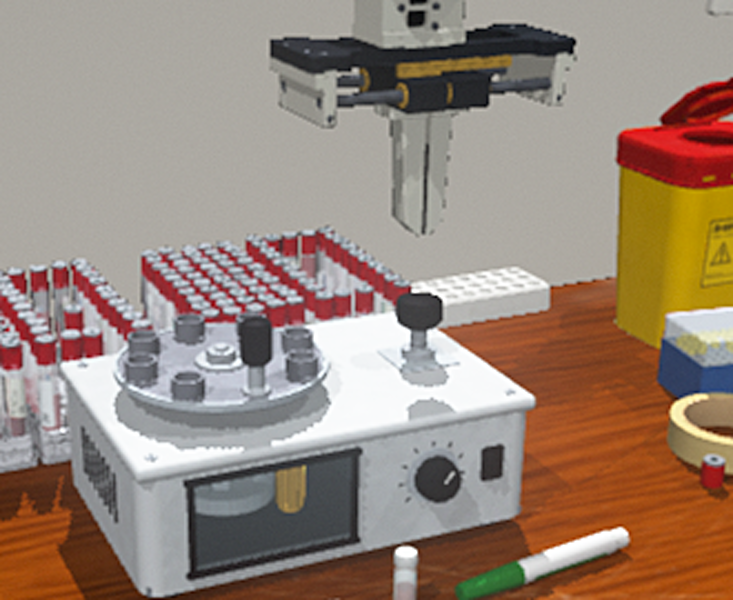

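The closed fingertips hang right above the gear knob: tip at crop (425,232), knob at (418,305). The scene is undisturbed.

Request:
drive_tool --pt "2 1 10 0 -1" --pt "2 1 22 0 -1" --pt "2 1 32 0 -1" --pt "2 1 38 0 -1" --pt "2 1 40 0 -1" --pt "2 1 40 0 -1" --pt "2 1 40 0 -1"

```text
clock: 3.43
ee_pos: [0.6152, -0.0717, 0.1497]
tool_rot: [-0.0, -0.707, 0.708, -0.0]
wrist_force: [0.9, 0.2, 0.1]
gripper_width: 0.0007
```

```bash
python3 n.py .616 -.0695 .143
```

```text
need [-2.2 -0.8  6.7] xaxis [-0.001 -1.     0.001]
3.4333 [ 0.6152 -0.0717  0.1497] [ 0.01  0.55  0.02  1.91 -0.01  0.67 -1.53] [0.86 0.2  0.11] 0.0007045709531210032
```

Request:
drive_tool --pt "-1 0 2 0 -1" --pt "-2 0 4 0 -1" --pt "-2 0 6 0 -1" --pt "-2 0 7 0 -1" --pt "-2 0 8 0 -1" --pt "-2 0 8 0 -1"

```text
clock: 3.93
ee_pos: [0.6153, -0.0694, 0.1418]
tool_rot: [-0.0, -0.707, 0.707, -0.0]
wrist_force: [0.2, 1.3, 1.5]
gripper_width: 0.0006
```

Request:
drive_tool --pt "0 0 0.5 0 -1" --pt "0 0 1 0 -1" --pt "0 0 1.5 0 -1" --pt "0 0 1.5 0 -1"

```text
clock: 4.27
ee_pos: [0.6153, -0.0694, 0.1404]
tool_rot: [0.0, -0.707, 0.707, -0.0]
wrist_force: [-0.7, 0.5, 4.9]
gripper_width: 0.0006
```

Request:
drive_tool --pt "0 0 0.5 0 -1" --pt "0 0 1 0 -1" --pt "0 0 1 0 -1" --pt "0 0 1 0 -1"

```text
clock: 4.6
ee_pos: [0.6153, -0.0695, 0.1393]
tool_rot: [-0.0, -0.707, 0.707, -0.0]
wrist_force: [-1.2, 0.8, 4.0]
gripper_width: 0.0005
```

Request:
drive_tool --pt "0 0 0.5 0 -1" --pt "0 0 0.8 0 -1" --pt "0 0 0.8 0 -1" --pt "0 0 0.8 0 -1"

```text
clock: 4.93
ee_pos: [0.6153, -0.0696, 0.1387]
tool_rot: [-0.0, -0.707, 0.707, -0.001]
wrist_force: [-1.8, 0.7, 5.6]
gripper_width: 0.0006
```

```bash
python3 n.py .616 -.0695 .137
```

```text
need [-0.1 -0.7  1.7] xaxis [-0.001 -1.     0.001]
4.9333 [ 0.6153 -0.0696  0.1387] [ 0.01  0.57  0.02  1.92 -0.01  0.65 -1.54] [-1.79  0.68  5.61] 0.0005595650998779253
```

Request:
drive_tool --pt "0 0 0.5 0 -1" --pt "0 0 0.8 0 -1" --pt "0 0 0.8 0 -1" --pt "0 0 0.8 0 -1"

```text
clock: 5.27
ee_pos: [0.6153, -0.0697, 0.1382]
tool_rot: [0.0, -0.707, 0.708, -0.001]
wrist_force: [-1.6, 1.9, 8.8]
gripper_width: 0.0004
```

Request:
drive_tool --pt "0 0 0.5 0 -1" --pt "0 0 0.9 0 -1" --pt "0 0 0.9 0 -1" --pt "0 0 0.9 0 -1"

```text
clock: 5.6
ee_pos: [0.6154, -0.0697, 0.1377]
tool_rot: [0.0, -0.707, 0.708, -0.001]
wrist_force: [-2.1, -0.4, 8.5]
gripper_width: 0.0006
```

Request:
drive_tool --pt "0 0 0.5 0 -1" --pt "0 0 0.9 0 -1" --pt "0 0 0.9 0 -1" --pt "0 0 0.9 0 -1"

```text
clock: 5.93
ee_pos: [0.6154, -0.0697, 0.1371]
tool_rot: [0.0, -0.707, 0.708, -0.001]
wrist_force: [-2.0, 1.1, 8.1]
gripper_width: 0.0002
```

Request:
drive_tool --pt "0 0 0.5 0 -1" --pt "0 0 0.8 0 -1" --pt "0 0 0.8 0 -1" --pt "0 0 0.8 0 -1"

```text
clock: 6.27
ee_pos: [0.6154, -0.0697, 0.1367]
tool_rot: [0.0, -0.707, 0.708, -0.001]
wrist_force: [-1.8, 1.6, 8.6]
gripper_width: 0.0004
```

Request:
drive_tool --pt "0 0 -15 0 -1" --pt "0 0 -40 0 -0.6" --pt "-20 8 -55 0 -0.35" --pt "-50 20 -58 0 -0.35" --pt "-85 34 -58 0 -0.35" --pt "-115 46 -58 0 -0.35" --pt "-140 54 -58 0 -0.35" --pt "-144 55 -58 0 -0.35"

```text
clock: 6.93
ee_pos: [0.5587, 0.0796, 0.1942]
tool_rot: [-0.001, 0.709, -0.705, -0.0]
wrist_force: [0.2, -0.2, -0.6]
gripper_width: 0.0301
```

```bash
python3 n.py .560 .0745 .139;  python3 - <<'E'
from h import *
im=r.snapshot("scene"); cv2.imwrite("pics/s2.png",cv2.resize(im[60:330,150:480,::-1],(733,600),interpolation=cv2.INTER_CUBIC))
im=r.snapshot("top"); cv2.imwrite("pics/t2.png",cv2.resize(im[130:350,210:430,::-1],(600,600),interpolation=cv2.INTER_CUBIC))
E
```

```text
need [ 5.1 -1.3 55.2] xaxis [ 0.005 -1.    -0.001]
6.9333 [0.5587 0.0796 0.1942] [-0.25  0.44  0.02  2.   -0.01  0.71 -1.8 ] [ 0.23 -0.23 -0.62] 0.030088952698276113
```

View pics/s2.png

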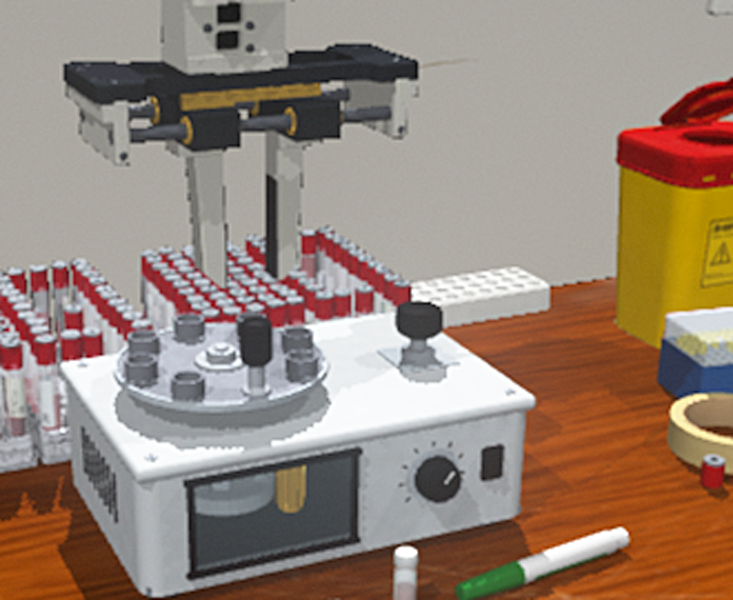

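View pics/t2.png

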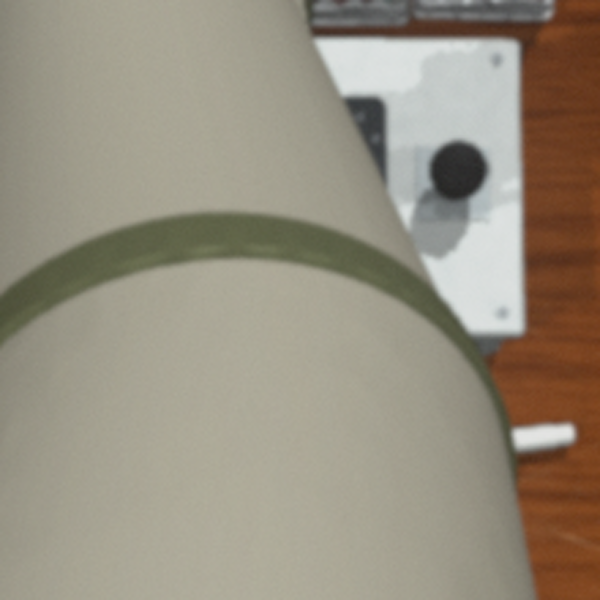

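The open fingers straddle the turning knob (tips at crop (210,280) and (285,270), knob at (255,325)). The gear knob is now slightly lower; a 5 mm sideways correction is needed.

Request:
drive_tool --pt "3 -1 2 0 -0.35" --pt "5 -1 5 0 -0.35" --pt "5 -1 10 0 -0.35" --pt "5 -1 15 0 -0.35" --pt "5 -1 18 0 -0.35" --pt "5 -1 18 0 -0.35"

```text
clock: 7.53
ee_pos: [0.5608, 0.0701, 0.1752]
tool_rot: [0.001, 0.707, -0.707, 0.0]
wrist_force: [-0.2, -1.0, -0.9]
gripper_width: 0.0302
```

```bash
python3 n.py .560 .0745 .139;  python3 - <<'E'
from h import *
im=r.snapshot("scene"); cv2.imwrite("pics/s3.png",cv2.resize(im[60:330,150:480,::-1],(733,600),interpolation=cv2.INTER_CUBIC))
E
```

```text
need [-4.4  0.8 36.2] xaxis [ 0.001 -1.     0.001]
7.5333 [0.5608 0.0701 0.1752] [-0.24  0.46  0.02  2.01 -0.01  0.67 -1.78] [-0.19 -1.01 -0.86] 0.030177777995375642
```

View pics/s3.png

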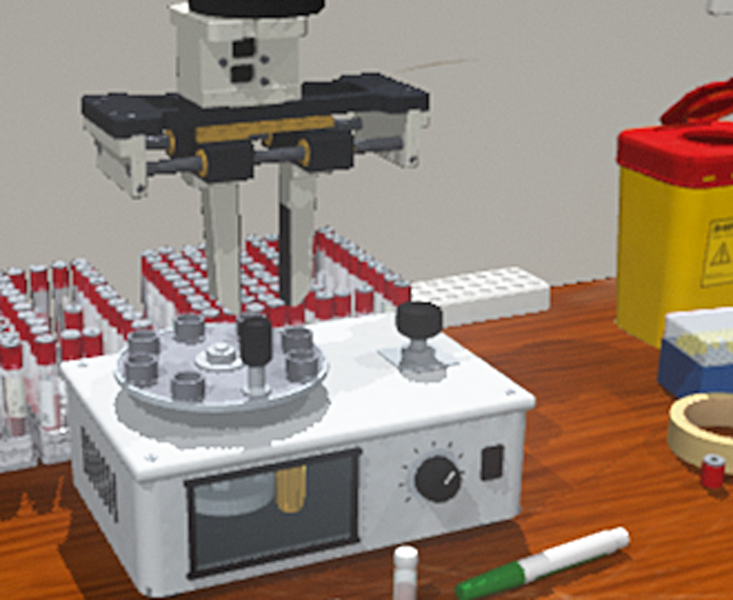

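Fingers now sit about 4 mm to the right of centre (tips at 225 and 293, knob at 255); shift back and descend.

Request:
drive_tool --pt "-4 1 0 0 -0.35" --pt "-4 1 0 0 -0.35" --pt "-4 1 8 0 -0.35" --pt "-4 1 16 0 -0.35" --pt "-4 1 24 0 -0.35" --pt "-4 1 31 0 -0.35" --pt "-4 1 34 0 -0.35" --pt "-4 1 34 0 -0.35"

```text
clock: 8.25
ee_pos: [0.5594, 0.0742, 0.1405]
tool_rot: [0.001, 0.708, -0.707, -0.0]
wrist_force: [-0.2, -0.2, -0.1]
gripper_width: 0.0302
```

```bash
python3 n.py .560 .0745 .139;  python3 - <<'E'
from h import *
im=r.snapshot("scene"); cv2.imwrite("pics/s4.png",cv2.resize(im[60:330,150:480,::-1],(733,600),interpolation=cv2.INTER_CUBIC))
E
```

```text
need [-0.3 -0.6  1.5] xaxis [ 0.001 -1.     0.001]
8.25 [0.5594 0.0742 0.1405] [-0.24  0.51  0.01  2.04 -0.01  0.59 -1.79] [-0.2  -0.15 -0.12] 0.030196466999087294
```

View pics/s4.png

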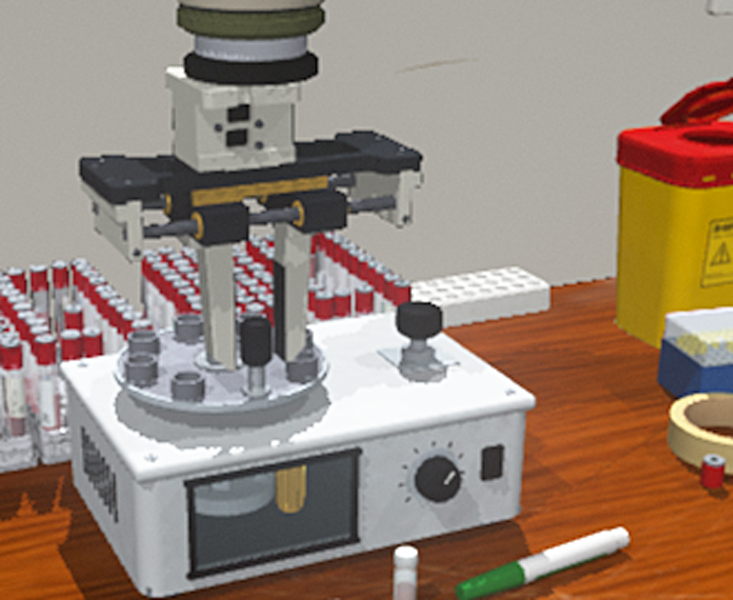

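Run:
```python
from h import *
s=733/330
for n,X in dict(L_in=(.5594,.0893,.1405),R_in=(.5594,.0591,.1405),knobtop=(.56,.0745,.166),knobbase=(.56,.0745,.138),Lfront=(.552,.0893,.1405),Lback=(.567,.0893,.1405)).items():
    u,v=pj("scene",X); print(n,round((u-150)*s),round((v-60)*s))
```

```text
L_in 234 364
R_in 280 357
knobtop 255 321
knobbase 256 364
Lfront 238 369
Lback 229 360
```

The projected finger positions match the picture, so the knob is caged. Next I narrow the cage and make contact gently.

Request:
drive_tool --pt "0 0 1 0 -0.46" --pt "-1 0 1 0 -0.46" --pt "-1.5 0 1 0 -0.46" --pt "-2 0 1 0 -0.46"

```text
clock: 8.63
ee_pos: [0.5597, 0.076, 0.1402]
tool_rot: [0.001, 0.707, -0.707, 0.0]
wrist_force: [-0.8, -2.3, -1.7]
gripper_width: 0.0252
```

Request:
drive_tool --pt "-0.6 0 0 0.01 -0.46" --pt "-1.2 0 0 0.02 -0.46" --pt "-1.8 0 0 0.03 -0.46" --pt "-2.2 0 0 0.036 -0.46"

```text
clock: 8.97
ee_pos: [0.5597, 0.0781, 0.1403]
tool_rot: [-0.001, -0.694, 0.72, -0.0]
wrist_force: [-0.1, -2.5, -0.1]
gripper_width: 0.0246
```

Request:
drive_tool --pt "-0.6 0 0 0.01 -0.46" --pt "-1.2 0 0 0.02 -0.46" --pt "-1.8 0 0 0.03 -0.46" --pt "-2.2 0 0 0.036 -0.46"

```text
clock: 9.3
ee_pos: [0.5599, 0.0804, 0.1403]
tool_rot: [-0.001, -0.681, 0.733, -0.0]
wrist_force: [-0.0, -2.1, -1.2]
gripper_width: 0.0246
```

```bash
cat > k.py <<'E'
from h import *
import sys
C=np.array([.616,.0755]); Rr=.056
s=r.state(); p=s["ee_pos"][:2]-C; phi=np.arctan2(p[1],p[0])%(2*np.pi)
t,R=tool([0,0,0]); yaw=np.arctan2(R[1,0],R[0,0])%(2*np.pi)  # tool x world; want yaw = phi+pi/2
tan=np.array([-np.sin(phi),np.cos(phi)])
f=s["wrist_force"]; print("t",round(float(s["clock"]),2),"phi",round(phi,3),"rad",round(np.linalg.norm(p)*1e3,1),"z",round(s["ee_pos"][2]*1e3,1),"Ftan",round(f[:2]@tan,2),"Frad",round(f[:2]@p/np.linalg.norm(p),2),"yawerr",round((phi+np.pi/2-yaw+np.pi)%(2*np.pi)-np.pi,3))
for d in [float(a) for a in sys.argv[1:]]:
    ph=phi+d; g=C+Rr*np.array([np.cos(ph),np.sin(ph)])
    w=np.append((g-s["ee_pos"][:2])*1e3,0); tt=R.T@w
    turn=-(((ph+np.pi/2-yaw)+np.pi)%(2*np.pi)-np.pi)
    print(d,tt.round(1),"turn",round(turn,3))
E
python3 k.py -.04 -.08
```

```text
t 9.3 phi 3.054 rad 56.4 z 140.3 Ftan 2.09 Frad -0.16 yawerr -0.014
-0.04 [-2.2 -0.4 -0. ] turn 0.054
-0.08 [-4.5 -0.6 -0. ] turn 0.094
```

Request:
drive_tool --pt "-0.6 -0.1 0 0.012 -0.46" --pt "-1.2 -0.2 0 0.025 -0.46" --pt "-1.8 -0.3 0 0.04 -0.46" --pt "-2.3 -0.4 0 0.05 -0.46"

```text
clock: 9.63
ee_pos: [0.5603, 0.0827, 0.1403]
tool_rot: [-0.001, -0.662, 0.75, -0.0]
wrist_force: [-1.5, -2.1, -0.1]
gripper_width: 0.0251
```

Request:
drive_tool --pt "-0.6 0 0 0.01 -0.46" --pt "-1.2 0 0 0.02 -0.46" --pt "-1.8 -0.1 0 0.03 -0.46" --pt "-2.3 -0.1 0 0.04 -0.46"

```text
clock: 9.97
ee_pos: [0.5606, 0.0851, 0.1402]
tool_rot: [-0.001, -0.646, 0.763, -0.0]
wrist_force: [-1.1, -2.0, -0.3]
gripper_width: 0.0248
```

Request:
drive_tool --pt "-0.6 0 0 0.01 -0.46" --pt "-1.2 0 0 0.02 -0.46" --pt "-1.8 -0.1 0 0.03 -0.46" --pt "-2.3 -0.1 0 0.04 -0.46"

```text
clock: 10.3
ee_pos: [0.561, 0.0874, 0.1402]
tool_rot: [-0.001, -0.63, 0.776, -0.0]
wrist_force: [0.0, -2.2, 0.6]
gripper_width: 0.0253
```

```bash
python3 k.py -.04
```

```text
t 10.3 phi 2.928 rad 56.3 z 140.2 Ftan 2.11 Frad -0.5 yawerr -0.007
-0.04 [-2.2 -0.3 -0. ] turn 0.047
```

Request:
drive_tool --pt "-0.6 -0.1 0 0.012 -0.46" --pt "-1.2 -0.2 0 0.022 -0.46" --pt "-1.8 -0.3 0 0.033 -0.46" --pt "-2.4 -0.3 0 0.045 -0.46"

```text
clock: 10.63
ee_pos: [0.5617, 0.0898, 0.1402]
tool_rot: [-0.001, -0.612, 0.791, -0.0]
wrist_force: [-2.3, -1.3, 0.4]
gripper_width: 0.0252
```

Request:
drive_tool --pt "-0.6 -0.1 0 0.012 -0.46" --pt "-1.2 -0.2 0 0.022 -0.46" --pt "-1.8 -0.2 0 0.033 -0.46" --pt "-2.4 -0.3 0 0.043 -0.46"

```text
clock: 10.97
ee_pos: [0.5624, 0.0921, 0.1402]
tool_rot: [-0.001, -0.595, 0.804, -0.0]
wrist_force: [-2.7, -2.1, 1.5]
gripper_width: 0.0254
```

Request:
drive_tool --pt "-0.6 -0.1 0 0.012 -0.46" --pt "-1.2 -0.2 0 0.022 -0.46" --pt "-1.8 -0.2 0 0.033 -0.46" --pt "-2.4 -0.2 0 0.043 -0.46"

```text
clock: 11.3
ee_pos: [0.5632, 0.0944, 0.1402]
tool_rot: [-0.001, -0.577, 0.817, -0.0]
wrist_force: [-2.4, -2.0, 1.2]
gripper_width: 0.0255
```

```bash
python3 k.py -.04
```

```text
t 11.3 phi 2.798 rad 56.1 z 140.2 Ftan 2.72 Frad 1.54 yawerr -0.003
-0.04 [-2.2 -0.1 -0. ] turn 0.043
```

Request:
drive_tool --pt "-0.6 0 0 0.012 -0.46" --pt "-1.2 -0.1 0 0.022 -0.46" --pt "-1.8 -0.1 0 0.033 -0.46" --pt "-2.4 -0.2 0 0.043 -0.46"

```text
clock: 11.63
ee_pos: [0.5641, 0.0967, 0.1401]
tool_rot: [-0.001, -0.559, 0.829, -0.0]
wrist_force: [-2.3, -1.4, 0.3]
gripper_width: 0.0252
```

```bash
python3 k.py -.04
```

```text
t 11.63 phi 2.754 rad 56.0 z 140.1 Ftan 2.16 Frad 1.57 yawerr -0.003
-0.04 [-2.2 -0.1 -0. ] turn 0.043
```

Request:
drive_tool --pt "-0.6 0 0 0.012 -0.46" --pt "-1.2 -0.1 0 0.022 -0.46" --pt "-1.8 -0.1 0 0.033 -0.46" --pt "-2.4 -0.1 0 0.043 -0.46"

```text
clock: 11.97
ee_pos: [0.5652, 0.099, 0.1401]
tool_rot: [-0.001, -0.54, 0.841, -0.0]
wrist_force: [-2.0, -1.5, 1.3]
gripper_width: 0.0251
```

```bash
python3 k.py -.04
```

```text
t 11.97 phi 2.709 rad 56.0 z 140.1 Ftan 2.23 Frad 1.15 yawerr -0.004
-0.04 [-2.2 -0.  -0. ] turn 0.044
```

Request:
drive_tool --pt "-0.6 0 0 0.012 -0.46" --pt "-1.2 -0.1 0 0.022 -0.46" --pt "-1.8 -0.1 0 0.033 -0.46" --pt "-2.4 -0.1 0 0.043 -0.46"

```text
clock: 12.3
ee_pos: [0.5663, 0.1012, 0.1401]
tool_rot: [-0.001, -0.522, 0.853, -0.0]
wrist_force: [-1.7, -0.3, 0.4]
gripper_width: 0.0252
```

```bash
python3 k.py -.04
```

```text
t 12.3 phi 2.664 rad 56.0 z 140.1 Ftan 1.03 Frad 1.33 yawerr -0.005
-0.04 [-2.2 -0.  -0. ] turn 0.045
```

Request:
drive_tool --pt "-0.5 0 0 0.01 -0.46" --pt "-1.0 0 0 0.02 -0.46" --pt "-1.5 -0.1 0 0.028 -0.46" --pt "-2 -0.1 0 0.038 -0.46"

```text
clock: 12.63
ee_pos: [0.5675, 0.1031, 0.1401]
tool_rot: [-0.001, -0.505, 0.863, -0.0]
wrist_force: [-2.4, 0.3, 0.5]
gripper_width: 0.0249
```

```bash
python3 k.py -.04
```

```text
t 12.63 phi 2.624 rad 55.9 z 140.1 Ftan 0.93 Frad 2.24 yawerr -0.006
-0.04 [-2.2  0.1 -0. ] turn 0.046
```

Request:
drive_tool --pt "-0.5 0 0 0.01 -0.46" --pt "-1.0 0 0 0.02 -0.46" --pt "-1.5 0 0 0.028 -0.46" --pt "-2 0 0 0.038 -0.46"

```text
clock: 12.97
ee_pos: [0.5685, 0.1049, 0.1401]
tool_rot: [-0.001, -0.488, 0.873, -0.0]
wrist_force: [-1.9, -1.4, 0.6]
gripper_width: 0.0251
```

```bash
python3 k.py -.04
python3 - <<'E'
from h import *
im=r.snapshot("scene")[:,:,::-1]; cv2.imwrite("pics/s5.png",im)
a=cv2.resize(im[250:325,220:320],(400,300),interpolation=cv2.INTER_CUBIC)
b=cv2.resize(cv2.imread("pics/scene0.png")[250:325,220:320],(400,300),interpolation=cv2.INTER_CUBIC)
cv2.imwrite("pics/w5.png",np.hstack([b,a]))
E
```

```text
t 12.97 phi 2.588 rad 55.9 z 140.1 Ftan 2.18 Frad 0.85 yawerr -0.004
-0.04 [-2.2  0.1 -0. ] turn 0.044
```

View pics/w5.png

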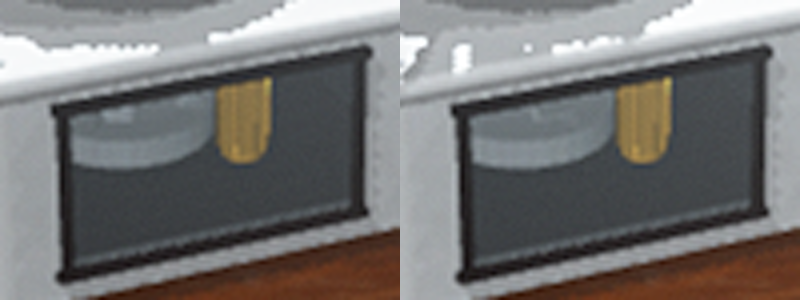

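The window shows only the ring disc and a brass part, with no visible change. I have to go by feel.

Request:
drive_tool --pt "-0.5 0 0 0.01 -0.46" --pt "-1.0 0 0 0.02 -0.46" --pt "-1.5 0 0 0.028 -0.46" --pt "-2 0 0 0.038 -0.46"

```text
clock: 13.35
ee_pos: [0.5695, 0.1064, 0.1401]
tool_rot: [-0.001, -0.471, 0.882, -0.0]
wrist_force: [-0.7, -2.1, 0.5]
gripper_width: 0.0251
```

```bash
python3 k.py -.04
```

```text
t 13.35 phi 2.554 rad 55.8 z 140.1 Ftan 2.2 Frad -0.57 yawerr 0.003
-0.04 [-2.2  0.2 -0. ] turn 0.037
```

Request:
drive_tool --pt "-0.5 0 0 0.01 -0.46" --pt "-1.0 0.1 0 0.018 -0.46" --pt "-1.5 0.1 0 0.026 -0.46" --pt "-2 0.2 0 0.034 -0.46"

```text
clock: 13.68
ee_pos: [0.5705, 0.1077, 0.1401]
tool_rot: [-0.001, -0.455, 0.89, -0.001]
wrist_force: [-1.9, -4.6, 0.2]
gripper_width: 0.0257
```

```bash
python3 k.py -.04
```

```text
t 13.68 phi 2.526 rad 55.7 z 140.1 Ftan 4.87 Frad -1.15 yawerr 0.009
-0.04 [-2.2  0.2 -0. ] turn 0.031
```

Tangential force rose to 4.9 N, so that looks like a flank stop. Next I back off and feel for the opposite stop, to confirm the 0.1 rad play.

Request:
drive_tool --pt "1 0.1 0 -0.015 -0.46" --pt "2 0 0 -0.03 -0.46" --pt "3.2 0 0 -0.05 -0.46" --pt "4.5 0 0 -0.075 -0.46" --pt "5 0 0 -0.085 -0.46" --pt "5 0 0 -0.085 -0.46"

```text
clock: 14.18
ee_pos: [0.5677, 0.1037, 0.1402]
tool_rot: [-0.001, -0.493, 0.87, -0.0]
wrist_force: [-0.3, 0.2, 0.5]
gripper_width: 0.0252
```

```bash
python3 k.py .04
```

```text
t 14.18 phi 2.613 rad 56.0 z 140.2 Ftan -0.07 Frad 0.37 yawerr 0.01
0.04 [ 2.2 -0.   0. ] turn -0.05
```

Request:
drive_tool --pt "0.6 0 0 -0.012 -0.46" --pt "1.2 0 0 -0.025 -0.46" --pt "1.8 0 0 -0.037 -0.46" --pt "2.3 0 0 -0.048 -0.46"

```text
clock: 14.52
ee_pos: [0.5665, 0.1018, 0.1402]
tool_rot: [-0.001, -0.515, 0.857, -0.0]
wrist_force: [0.0, 0.3, 0.1]
gripper_width: 0.0252
```

```bash
python3 k.py .04
```

```text
t 14.52 phi 2.654 rad 56.0 z 140.2 Ftan -0.31 Frad 0.14 yawerr 0.002
0.04 [ 2.2 -0.1  0. ] turn -0.042
```

Request:
drive_tool --pt "0.6 0 0 -0.012 -0.46" --pt "1.2 0 0 -0.022 -0.46" --pt "1.8 0 0 -0.033 -0.46" --pt "2.3 -0.1 0 -0.042 -0.46"

```text
clock: 14.85
ee_pos: [0.5656, 0.0998, 0.1403]
tool_rot: [-0.001, -0.533, 0.846, -0.0]
wrist_force: [0.8, 0.4, -1.3]
gripper_width: 0.0253
```

```bash
python3 k.py .04
```

```text
t 14.85 phi 2.693 rad 56.0 z 140.3 Ftan -0.72 Frad -0.54 yawerr -0.002
0.04 [ 2.2 -0.   0. ] turn -0.038
```

Request:
drive_tool --pt "0.6 0 0 -0.012 -0.46" --pt "1.2 0 0 -0.022 -0.46" --pt "1.8 0 0 -0.033 -0.46" --pt "2.3 -0.1 0 -0.04 -0.46"

```text
clock: 15.18
ee_pos: [0.5646, 0.0976, 0.1402]
tool_rot: [-0.001, -0.55, 0.835, -0.0]
wrist_force: [0.8, 1.2, -0.7]
gripper_width: 0.0248
```

```bash
python3 k.py .04
```

```text
t 15.18 phi 2.736 rad 55.9 z 140.2 Ftan -1.41 Frad -0.22 yawerr -0.0
0.04 [2.2 0.  0. ] turn -0.04
```

Request:
drive_tool --pt "0.5 0 0 -0.01 -0.46" --pt "1 0 0 -0.018 -0.46" --pt "1.5 0 0 -0.026 -0.46" --pt "1.8 0 0 -0.034 -0.46"

```text
clock: 15.52
ee_pos: [0.5639, 0.0958, 0.1402]
tool_rot: [-0.001, -0.565, 0.825, -0.0]
wrist_force: [0.2, 0.1, -0.3]
gripper_width: 0.0249
```

```bash
python3 k.py .04
```

```text
t 15.52 phi 2.77 rad 55.9 z 140.2 Ftan -0.16 Frad -0.18 yawerr -0.001
0.04 [2.2 0.  0. ] turn -0.039
```

Request:
drive_tool --pt "0.5 0 0 -0.01 -0.46" --pt "1 0 0 -0.018 -0.46" --pt "1.5 0 0 -0.026 -0.46" --pt "1.8 0 0 -0.034 -0.46"

```text
clock: 15.85
ee_pos: [0.5635, 0.0944, 0.1403]
tool_rot: [-0.001, -0.579, 0.815, -0.0]
wrist_force: [1.9, 2.1, -1.8]
gripper_width: 0.0253
```

```bash
python3 k.py .04
python3 - <<'E'
from h import *
im=r.snapshot("scene")[:,:,::-1]
cv2.imwrite("pics/s6.png",cv2.resize(im[150:300,170:350],(720,600),interpolation=cv2.INTER_CUBIC))
im=cv2.imread("pics/s5.png")
cv2.imwrite("pics/s5c.png",cv2.resize(im[150:300,170:350],(720,600),interpolation=cv2.INTER_CUBIC))
E
```

```text
t 15.85 phi 2.796 rad 55.8 z 140.3 Ftan -2.66 Frad -1.07 yawerr -0.009
0.04 [2.2 0.2 0. ] turn -0.031
```

View pics/s6.png

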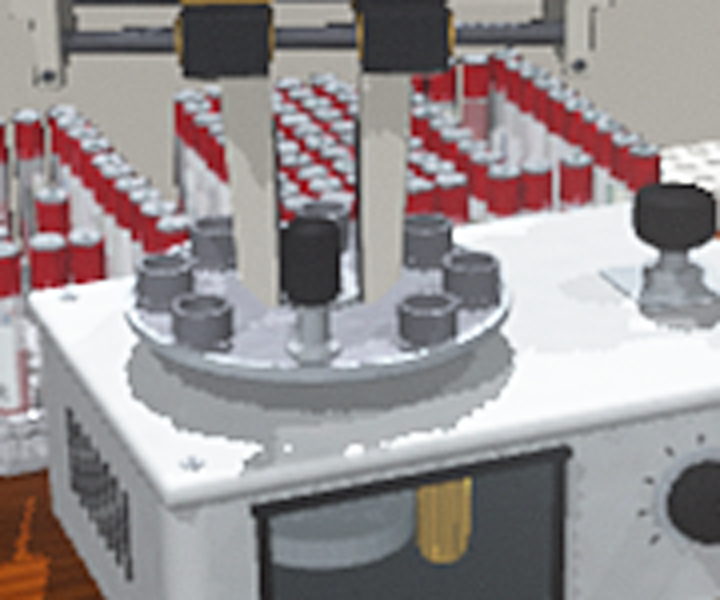

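View pics/s5c.png

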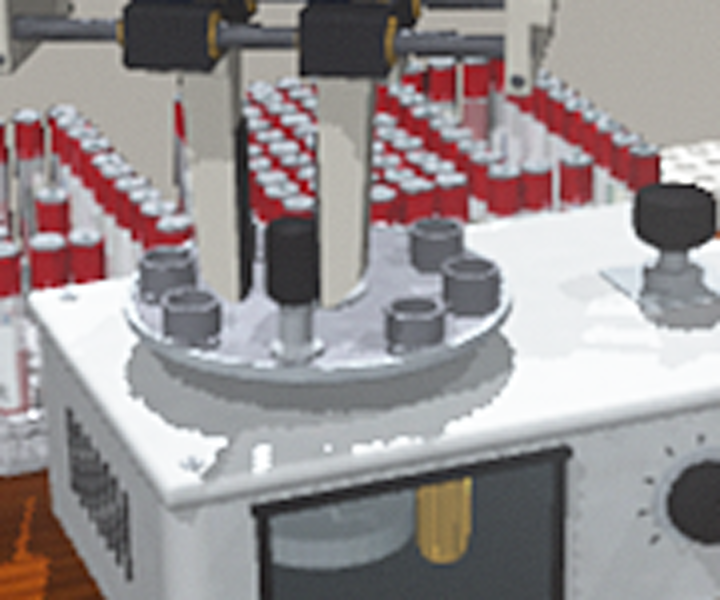

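Knob moved from (292,260) to (310,260) in the crop, still caged. Force is growing; one more small step.

Request:
drive_tool --pt "0.5 0 0 -0.01 -0.46" --pt "1 0.1 0 -0.016 -0.46" --pt "1.5 0.1 0 -0.024 -0.46"

```text
clock: 16.15
ee_pos: [0.5631, 0.0933, 0.1403]
tool_rot: [-0.0, -0.589, 0.808, -0.0]
wrist_force: [2.2, 3.5, -2.2]
gripper_width: 0.025
```

```bash
python3 k.py .04
```

```text
t 16.15 phi 2.817 rad 55.8 z 140.3 Ftan -4.05 Frad -0.99 yawerr -0.014
0.04 [2.2 0.2 0. ] turn -0.026
```

Both stops felt: 4.9 N one way, 4.05 N the other. The free play after backlash and give is about 0.12 rad, so the jaws are in mesh. Next I centre the platform within its play, then leave the knob.

Request:
drive_tool --pt "-1.5 0.1 0 0.02 -0.46" --pt "-3 0 0 0.045 -0.46" --pt "-4.5 -0.1 0 0.075 -0.46" --pt "-6 -0.2 0 0.105 -0.46" --pt "-7.5 -0.4 0 0.13 -0.46" --pt "-9 -0.6 0 0.155 -0.46" --pt "-10.3 -0.8 0 0.18 -0.46" --pt "-10.3 -0.8 0 0.18 -0.46"

```text
clock: 16.82
ee_pos: [0.567, 0.1031, 0.1402]
tool_rot: [-0.001, -0.513, 0.858, -0.0]
wrist_force: [-0.3, -0.2, 0.4]
gripper_width: 0.0251
```

```bash
python3 k.py .045
```

```text
t 16.82 phi 2.629 rad 56.2 z 140.2 Ftan 0.31 Frad 0.13 yawerr -0.02
0.045 [ 2.5 -0.2  0. ] turn -0.025
```

Request:
drive_tool --pt "2.5 0 0 -0.025 -0.4" --pt "2.5 0 0 -0.025 -0.35" --pt "2.5 0 0 -0.025 -0.35" --pt "2.5 0 -10 -0.025 -0.35" --pt "2.5 0 -25 -0.025 -0.35" --pt "2.5 0 -42 -0.025 -0.35" --pt "2.5 0 -52 -0.025 -0.35" --pt "2.5 0 -52 -0.025 -0.35"

```text
clock: 17.48
ee_pos: [0.5671, 0.1011, 0.1947]
tool_rot: [0.001, -0.524, 0.852, -0.001]
wrist_force: [-0.5, 0.4, -0.9]
gripper_width: 0.0304
```

```bash
python3 n.py .616 -.0695 .17
```

```text
need [ 130.2 -120.5   24.9] xaxis [-0.451 -0.893 -0.001]
17.4833 [0.5671 0.1011 0.1947] [-0.4   0.45  0.18  1.98 -0.12  0.71 -2.19] [-0.45  0.44 -0.91] 0.030414670267138667
```

Request:
drive_tool --pt "12 -11 0 -0.06 -1" --pt "32 -30 0 -0.12 -1" --pt "54 -50 0 -0.19 -1" --pt "78 -72 0 -0.26 -1" --pt "102 -94 0 -0.33 -1" --pt "122 -113 5 -0.4 -1" --pt "130 -120 8 -0.45 -1" --pt "130 -120 10 -0.467 -1"

```text
clock: 18.15
ee_pos: [0.6155, -0.0731, 0.184]
tool_rot: [0.0, -0.706, 0.708, -0.001]
wrist_force: [-0.5, 0.1, -0.3]
gripper_width: 0.0005
```

```bash
python3 n.py .6155 -.0695 .147
python3 - <<'E'
from h import *
im=r.snapshot("scene")[:,:,::-1]
cv2.imwrite("pics/s7.png",cv2.resize(im[130:300,190:390],(700,595),interpolation=cv2.INTER_CUBIC))
E
```

```text
need [-3.6  0.2 37. ] xaxis [-0.003 -1.     0.001]
18.15 [ 0.6155 -0.0731  0.184 ] [-0.    0.51  0.04  1.89 -0.03  0.74 -1.52] [-0.51  0.08 -0.34] 0.00048604575989058025
```

View pics/s7.png

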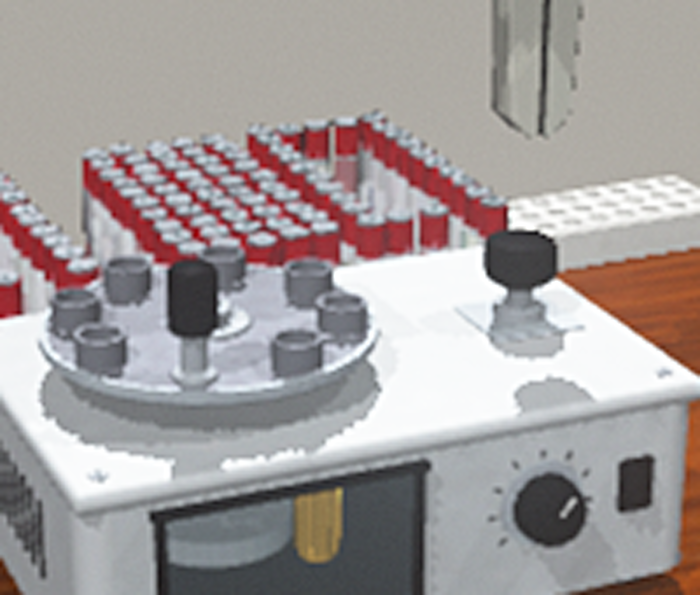

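Fingertips at (540,130) above the gear knob (520,245), about 4 mm right of centre. The platform stays turned, with its knob at (192,300). Descending to the knob, then pressing gently.

Request:
drive_tool --pt "-2 0 6 0 -1" --pt "-3.5 0 16 0 -1" --pt "-3.5 0 27 0 -1" --pt "-3.5 0 35 0 -1" --pt "-3.5 0 41 0 -1" --pt "-3.5 0 43 0 -1" --pt "-3.5 0 43 0 -1" --pt "-3.5 0 43 0 -1"

```text
clock: 18.87
ee_pos: [0.6152, -0.0669, 0.1407]
tool_rot: [0.001, -0.706, 0.708, -0.001]
wrist_force: [0.6, -0.2, -0.3]
gripper_width: 0.0004
```

```bash
python3 n.py .6155 -.0695 .137
```

```text
need [ 2.6 -0.3  3.7] xaxis [-0.002 -1.     0.   ]
18.8667 [ 0.6152 -0.0669  0.1407] [-0.01  0.56  0.04  1.92 -0.03  0.65 -1.52] [ 0.61 -0.22 -0.31] 0.00042256209616519665
```

Request:
drive_tool --pt "1 0 1 0 -1" --pt "2 0 2 0 -1" --pt "2 0 3 0 -1" --pt "2 0 3.5 0 -1" --pt "2 0 4 0 -1" --pt "2 0 4 0 -1"

```text
clock: 19.37
ee_pos: [0.6153, -0.069, 0.1368]
tool_rot: [0.001, -0.706, 0.708, -0.001]
wrist_force: [0.8, -0.1, 0.2]
gripper_width: 0.0006
```

Request:
drive_tool --pt "0 0 0.5 0 -1" --pt "0 0 1 0 -1" --pt "0 0 1.5 0 -1" --pt "0 0 1.5 0 -1"

```text
clock: 19.7
ee_pos: [0.6153, -0.069, 0.1354]
tool_rot: [0.001, -0.706, 0.708, -0.001]
wrist_force: [-1.6, -0.3, 4.3]
gripper_width: 0.0009
```

Request:
drive_tool --pt "0 0 0.5 0 -1" --pt "0 0 1 0 -1" --pt "0 0 1.5 0 -1" --pt "0 0 1.5 0 -1"

```text
clock: 20.03
ee_pos: [0.6153, -0.069, 0.1338]
tool_rot: [0.001, -0.706, 0.708, -0.001]
wrist_force: [-1.7, -0.8, 3.3]
gripper_width: 0.0004
```

Request:
drive_tool --pt "0 0 0.5 0 -1" --pt "0 0 1 0 -1" --pt "0 0 1.5 0 -1" --pt "0 0 1.5 0 -1"

```text
clock: 20.37
ee_pos: [0.6153, -0.069, 0.1322]
tool_rot: [0.001, -0.706, 0.708, -0.001]
wrist_force: [-0.7, 0.5, 3.2]
gripper_width: 0.0006
```

Request:
drive_tool --pt "0 0 0.5 0 -1" --pt "0 0 1 0 -1" --pt "0 0 1.5 0 -1" --pt "0 0 1.5 0 -1"

```text
clock: 20.7
ee_pos: [0.6153, -0.069, 0.1306]
tool_rot: [0.001, -0.706, 0.708, -0.001]
wrist_force: [-1.0, 0.3, 2.8]
gripper_width: 0.0003
```

Request:
drive_tool --pt "0 0 0.5 0 -1" --pt "0 0 1 0 -1" --pt "0 0 1.2 0 -1" --pt "0 0 1.2 0 -1"

```text
clock: 21.03
ee_pos: [0.6154, -0.069, 0.1294]
tool_rot: [0.001, -0.706, 0.708, -0.001]
wrist_force: [-0.8, 0.1, 4.7]
gripper_width: 0.0005
```

Request:
drive_tool --pt "0 0 0.4 0 -1" --pt "0 0 0.8 0 -1" --pt "0 0 0.8 0 -1" --pt "0 0 0.8 0 -1"

```text
clock: 21.37
ee_pos: [0.6154, -0.0689, 0.1293]
tool_rot: [0.001, -0.706, 0.708, -0.001]
wrist_force: [-2.2, 0.3, 11.8]
gripper_width: 0.0007
```

Request:
drive_tool --pt "0 0 0.3 0 -1" --pt "0 0 0.6 0 -1" --pt "0 0 0.6 0 -1" --pt "0 0 0.6 0 -1"

```text
clock: 21.7
ee_pos: [0.6154, -0.069, 0.1293]
tool_rot: [0.001, -0.706, 0.708, -0.001]
wrist_force: [-2.5, 0.9, 10.5]
gripper_width: 0.0004
```

The knob is on its end stop: z stays at 0.1293 with 10–12 N. Retreat upward.

Request:
drive_tool --pt "0 0 -2 0 -1" --pt "0 0 -10 0 -1" --pt "0 0 -25 0 -1" --pt "0 0 -45 0 -1" --pt "0 0 -65 0 -1" --pt "0 0 -80 0 -1" --pt "0 0 -85 0 -1" --pt "0 0 -85 0 -1"

```text
clock: 22.37
ee_pos: [0.6159, -0.069, 0.2157]
tool_rot: [0.002, -0.706, 0.708, -0.002]
wrist_force: [-0.5, -0.5, -0.5]
gripper_width: 0.0
```

Request:
drive_tool --pt "0 0 0 0 -1" --pt "0 0 0 0 -1" --pt "0 0 0 0 -1" --pt "0 0 0 0 -1"

```text
clock: 22.7
ee_pos: [0.6155, -0.069, 0.2148]
tool_rot: [0.001, -0.706, 0.708, -0.001]
wrist_force: [-0.3, 0.0, -0.6]
gripper_width: 0.0006
```

```bash
python3 n.py .6155 -.0695 .137;python3 - <<'E'
from h import *
im=r.snapshot("scene")[:,:,::-1]
cv2.imwrite("pics/s8.png",cv2.resize(im[150:400,170:450],(672,600),interpolation=cv2.INTER_CUBIC))
b=cv2.imread("pics/scene0.png"); print([cv2.absdiff(b[y0:y1,x0:x1],np.ascontiguousarray(im)[y0:y1,x0:x1]).max() for x0,x1,y0,y1 in ((215,440,295,400),)])
for i in (b,im):
    g=i[180:240,320:360].max(2); ys=np.where((g<60).sum(1)>4)[0]; print("gear knob dark rows",ys.min()+180,ys.max()+180)
print("expected top row up/down",pj("scene",(.616,-.0695,.143))[1],pj("scene",(.616,-.0695,.129))[1])
E
```

```text
need [ 0.5  0.3 77.8] xaxis [-0.002 -1.     0.   ]
22.7 [ 0.6155 -0.069   0.2148] [-0.01  0.47  0.04  1.86 -0.03  0.8  -1.52] [-0.35  0.02 -0.59] 0.0005965208150961749
[np.uint8(117)]
gear knob dark rows 192 207Traceback (most recent call last):
  File "<stdin>", line 6, in <module>
    return umr_minimum(a, axis, None, out, keepdims, initial, where)
ValueError: zero-size array to reduction operation minimum which has no identity
```

View pics/s8.png

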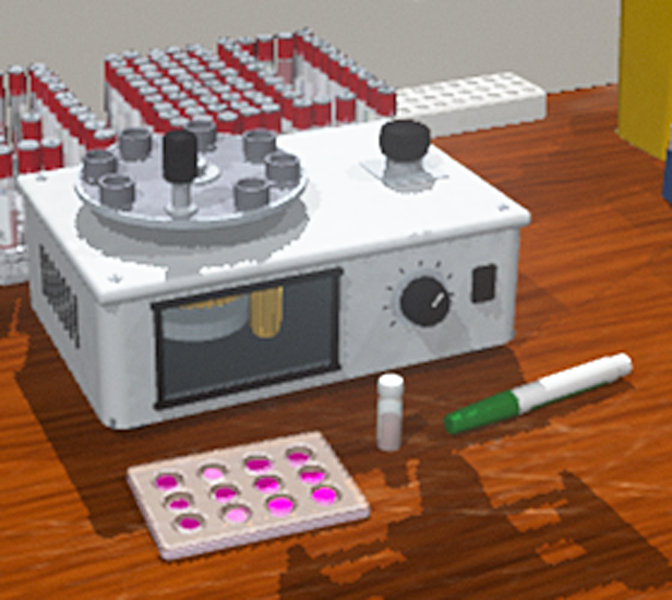

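The gear knob at (404,140) is clearly lower, and the brass collar now shows in the window above the ring at (205,300). Plate, vial and pen are in place. Handing in.

```bash
python3 -c "
from rig import r
print(r.close_job())"
```

```text
the job is handed in; nothing more can be done
None
```

The mixer is in gear and the job is handed in, at about 23 s on the robot clock.

- **Easing down:** I pressed the gear knob with closed fingertips through first tooth contact and about 2 mm into the spring, with 8–9 N. Then I let go.
- **Finding mesh:** I caged the turning knob loosely between the fingers and pushed the platform clockwise in steps of about 2 mm until it stopped.
    - The stops were at 4.9 N one way and 4.05 N the other. By the figures you gave, that is up to about 11 N on the teeth, or less once drag is taken off.
    - Free play came out at about 0.12 rad after allowing for backlash and give, close to the 0.1 rad stated for mesh.
    - I then centred the platform in that play.
- **Pressing home:** The knob went down at 3–5 N, past the height where it would stand hard on the teeth. It reached its end stop with the fingertips at 129.3 mm above the desk (129 mm expected), with 10–12 N on the stop.

**Last checks:** The final picture shows the knob down, the brass collar lowered in the window, and the plate, vial and pen looking unmoved by eye. Wrist force was about zero, with the gripper about 85 mm clear of the knob.

**Checks that failed or did not help:**
- A pixel comparison of the desk area showed large differences (up to 117 of 255). I put these down to the arm's shadow, so only my view of the picture supports that nothing was disturbed.
- The script that measured the knob's position in the final picture stopped with an error, so its height rests on the fingertip reading.
- Wrist-force readings were noisy by about 1 N, and the window showed nothing useful before the final press.

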